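# Seat the filter cell on the reader's port and hold it home

## Task

Pick up the black knurled filter cell, set it open end down on the reader's raised spigot, and turn it until its hidden keyways drop over the spigot's pins. Then push it straight down, without forcing it, against the spring seal until it is fully home on the flange, and finish while still gripping it and holding it pushed home. Leave the other things on the bench where they are.

Things in the scene. Friction and masses are not known exactly. Their poses are not given: they have to be found in the camera images.
- filter_cell: Black knurled collar with an amber window in its closed top, 52 mm outside diameter, 46 mm high, 0.1 to 0.16 kg, standing open end down. Origin: centre of its open underside; z up along its axis. Bore 32.4 mm diameter, 34 mm deep, with three straight full-depth keyways, 8.5 mm wide, 120 degrees apart, hidden inside; one points along own -x.
- cell_line (a point): White line on the rim of the cell's top and down its knurled side, at own -x, over one keyway. Point: on the top's rim, 25 mm out from the axis, 46 mm above the underside.
- reader: Fixed bench reader: white foot 100 x 96 x 34 mm, display and keys at its front (own -x); on it a dark column, 56 mm diameter, whose flat top (flange) is 60 mm above the bench; in its middle an aluminium spigot, 30.4 mm diameter, top 5 mm tapered, to 92 mm above the bench. Origin: centre of the foot's underside, on the spigot's axis, z up.
- port_index (a point): White index line on the flange at the reader's own -x, 26 mm out from the spigot's axis. One pin lies 20 to 66 degrees counter-clockwise of it (seen from above). So a cell set on with its white line over this one rests on the pins; turned counter-clockwise by 20 to 66 degrees its keyways meet the pins (they fit within some 5 degrees either way) and it can drop.
- port_pins (a point): On the spigot's axis, level with the flat tops of three brass pins, 78 mm above the bench. The pins are 5 mm wide, 120 degrees apart and stick out to 19.2 mm from the axis. Their angle differs each time and is not reported. They do not turn with the cell.
- port_flange (a point): Centre of the flange top, on the spigot's axis, 60 mm above the bench. The cell's underside is 18 mm above it when resting on the pins, 7 mm when its keyways have dropped over the pins and it sits on the seal ring, 0 when fully home.
- seal (a joint): How far the orange spring seal ring (40 mm diameter) round the spigot is pressed down, in m: 0 = up, standing 7 mm above the flange; 0.007 = flush with the flange, cell fully home. It pushes back with 4 N at 0 rising to 9.6 N at 0.007, so the cell rises again if let go.
- timer: Bystander, not to be disturbed: white bench timer 62x66x20 (mm). Origin: centre of its underside.
- petri: Bystander, not to be disturbed: petri dish 61 across, 15 high (mm). Origin: centre of its underside.
- tape: Bystander, not to be disturbed: roll of tan tape 96 across, 25 high (mm). Origin: centre of its underside.
- bottle_small: Bystander, not to be disturbed: small white bottle with yellow cap, 40 across, 75 high (mm). Origin: centre of its underside.
- marker: Bystander, not to be disturbed: white marker pen with blue cap, about 130 long, 14 thick (mm). Origin: centre of its underside.
- forceps: Bystander, not to be disturbed: steel forceps 125 long, 9 high (mm). Origin: centre of its underside.

How it is judged:
By the outcome, as a careful person would: the job done as asked, in the order asked, and still so for the second after the job is handed in, while the arm keeps its last pose, push and grip.
It also fails if it takes over 45 s, if anything falls off the work surface, if the arm or the gripper's body presses on something with over 40 N, if the wrist force passes 120 N, or if a joint passes its speed limit or range.

## Robot

A 6-joint arm with a two-finger parallel gripper is mounted at the origin on a cart in front of the work surface, level with it; the furniture and walls round the work are solid. World frame = base frame: x ahead of the robot, y to its left, z up, the work surface at z = 0. Lengths are in m, angles in rad, forces in N, time in s.
With the tool pointing down it reaches from about 0.35 to 0.8 m from the base axis. Payload 7.3 kg.
Tool frame: the origin (TCP) lies midway between the tips of the shut fingers; the grasp point (between the pads) lies 19 mm behind it; z points along the fingers, y is the line along which they close (so a half turn about z gives the same grasp; the last joint's range is limited). The gripper opens to 85 mm and grips with 20 to 120 N. Pads are 22 mm wide; open, the fingers measure 114 mm over their backs; the gripper's body (76 mm by 85 mm) begins 54 mm behind the grasp point. The pads swing forward as they close: fully open they stand 13 mm farther back than shut.
Start: joints at [-1.495, 0.342, 1.524, -0, 1.275, -0.146], TCP at [0.116, -0.512, 0.231] pointing down, gripper open.
Joint ranges: [-2.53, 2.53], [-0.77, 2.02], [0.04, 2.7], [-1, 4.14], [0.28, 2.66], [-3.11, 3.11]. Speed limits (rad/s): [2.57, 2.57, 3.14, 3.14, 3.14, 3.14].

## Interface

Orientations are given as a unit quaternion [x, y, z, w].
In Python, from rig import * gives the robot as it stands.
- The arm moves only by the tool apply_moves, never from a script. Its argument "motion" is a list of rows, each a list of 5 numbers: the shift along the tool's x, y, z in mm, then the turn about the tool's z in rad, then the opening in per cent of the stroke, from 0 (shut) to 100 (fully open). A call has 1 to 10 rows; each row shifts and turns the commanded pose from where the row before left it, along the tool's axes as they then stand; what a row does not reach is not made up. A row lasts 1/8 s, in which the tool goes at most 62.5 mm and 10.7 degrees, less where a joint would pass 70% of its speed; a pose out of reach is approached as far as the arm can. A call is refused whole if a number of a shift passes 62.5 or a number of a turn 0.188, either way. A call with a gripper value outside its range is refused whole. The fingers move at their own pace and stop on an object; the grip force is fixed at half the most. Time passes only in rows, so rows that do not move let the fingers close. It gives the time, the measured TCP pose, the force, the opening and the grip force at its end, in the units of the state.
- state(): the state, without advancing time (a new reading comes with each control period).
- camera(name): name is "scene" or "side" or "wrist"; returns a dict with "image" (480x640x3 uint8, red, green, blue), "intrinsics" (3x3 intrinsics, pixels), "dist_coeffs" ([k1, k2, p1, p2, k3] as OpenCV has them; the pictures are not rectified), "R" (3x3) and "t" (3): a world point X has camera coordinates R X + t; the wrist camera has in their place "tool_from_camera" (4x4, takes a point from camera to tool coordinates, whose origin is the TCP and whose axes are the flange's). Camera axes: x right, y down, z forward; pixel columns grow to the right and rows downward; lengths in m; the calibration is good to about 2 mm. A picture is of the moment at which its call begins: read the wrist's pose just before it. There is no depth.
- finish_job(): hands the job in; it is judged then, once.
The state is a dict: "clock": time; "joints": joint angles; "joint_velocities": joint speeds; "tau": joint torques, N m; "tcp_pos": TCP position; "tcp_rot": TCP orientation; "force": force on the tool from outside, world axes, zero at the start; "ft_torque": the same for the moment, N m; "width": finger opening in m; "finger_force": force on a finger pad.
Only numpy, scipy, OpenCV 4.12 (cv2) and the standard library are available. Lean on these libraries where they do the work, as an engineer would, in place of code of your own. Each camera call takes 0.05 s, during which the arm holds its last target. There are 200 camera calls.

## Working session

There is one attempt and no reset: what is moved stays moved. The work goes in short steps, Python scripts to look and compute and a tool call to move; the robot and the scene stay as the last step left them, time stands still between calls to the robot, and variables do not carry over. Pictures are saved under pics/ and viewed, at most 10 in all, crops included, and the job is handed in when it is done.

Besides the shell and the picture viewer there is one more tool, called after ">>>" as name([rows], argument=value, ...), one row to a line, values as JSON. apply_moves: Moves the arm, as the interface text tells. Its arguments: {"type":"object","properties":{"motion":{"type":"array","items":{"type":"array","items":{"type":"number"}}}},"required":["motion"]}

```bash
mkdir -p pics; cat > h.py <<'E'
from rig import *
import numpy as np, cv2
from scipy.spatial.transform import Rotation as Ro
def snap(n,fn=None):
    s=state(); c=camera(n)
    if 'R' not in c or c.get('R') is None:
        T=np.eye(4);T[:3,:3]=Ro.from_quat(s['tcp_rot']).as_matrix();T[:3,3]=s['tcp_pos']
        M=np.linalg.inv(T@np.array(c['tool_from_camera']));c['R']=M[:3,:3];c['t']=M[:3,3]
    c={k:(np.array(v) if k!='image' else v) for k,v in c.items()}
    if fn: cv2.imwrite('pics/'+fn,cv2.cvtColor(c['image'],cv2.COLOR_RGB2BGR))
    np.savez('pics/'+n+'.npz',**c)
    return c
def ray(c,uv):
    p=cv2.undistortPoints(np.array([[uv]],float),c['intrinsics'],c['dist_coeffs'])[0,0]
    d=c['R'].T@np.array([p[0],p[1],1]); o=-c['R'].T@c['t']; return o,d
def onz(c,uv,z):
    o,d=ray(c,uv); return o+d*(z-o[2])/d[2]
def proj(c,X):
    return cv2.projectPoints(np.array(X,float).reshape(-1,3),cv2.Rodrigues(c['R'])[0],c['t'],c['intrinsics'],c['dist_coeffs'])[0].reshape(-1,2)
E
python3 - <<'E'
from h import *
a=snap('scene','s1.png');snap('side','d1.png');w=snap('wrist','w1.png')
for n in (a,w): print(-n['R'].T@n['t'],n['R'][2])
print(state())
E
```

```text
[-0.41497564  0.655567    0.87430172] [ 0.68366876 -0.44306809 -0.57990318]
[ 0.18789366 -0.4946862   0.37301058] [-0.28472978 -0.06451043 -0.95643471]
{'clock': 0.15, 'joints': array([-1.49500184e+00,  3.42587302e-01,  1.52481304e+00,  1.53790041e-05,
        1.27539151e+00, -1.46005847e-01]), 'joint_velocities': array([ 0.00053322, -0.00252819, -0.00420365, -0.00059825,  0.00084425,
       -0.00014611]), 'tau': array([ 1.17918949e-03, -4.33908141e+01, -2.46146178e+01, -2.90050057e-04,
        5.72031189e-03, -1.50750230e-05]), 'tcp_pos': array([ 0.11549275, -0.51182735,  0.23076743]), 'tcp_rot': array([ 9.93856946e-01,  1.10670734e-01,  2.83956489e-05, -5.98973996e-04]), 'force': array([-0.1857874 , -0.46168212, -0.22609061]), 'ft_torque': array([ 0.03290014, -0.0299114 ,  0.02921448]), 'finger_force': 0.0, 'width': 0.08550468926015674}
```

View pics/s1.png

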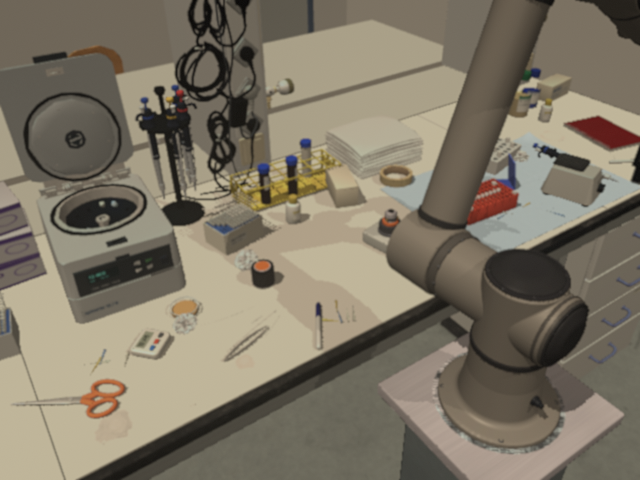

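View pics/d1.png

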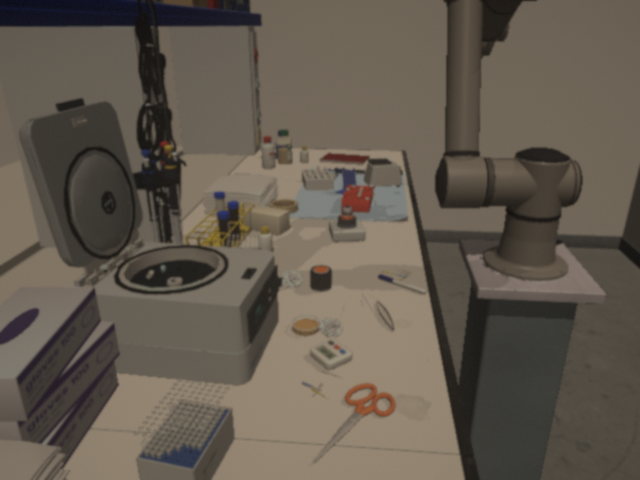

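The scene view shows the cell at about (263,267) and the reader's spigot at about (389,214). In the side view they are at (320,270) and (347,209).

```bash
python3 - <<'E'
from h import *
a=dict(np.load('pics/scene.npz'));d=dict(np.load('pics/side.npz'))
print(onz(a,(262,266),.046),onz(d,(320,270),.046))
print(onz(a,(389,213),.092),onz(d,(347,208),.092))
for n,c,b in(('a',a,[(232,242,60,60),(355,195,60,60)]),('d',d,[(290,248,60,60),(318,192,60,60)])):
    for x,y,w,h in b: globals().setdefault('L',[]).append(cv2.resize(c['image'][y:y+h,x:x+w,::-1],(300,300),interpolation=cv2.INTER_CUBIC))
cv2.imwrite('pics/crop.png',np.vstack([np.hstack(L[:2]),np.hstack(L[2:])]))
for nm,X in (('bottle',0),):pass
for uv in [(293,215),(184,310),(319,325),(247,343),(150,343),(235,225)]: print(uv,onz(a,uv,0.01).round(3))
E
```

```text
[0.53089907 0.19035837 0.046     ] [0.53380988 0.19291529 0.046     ]
[ 0.48190323 -0.13688733  0.092     ] [ 0.48736299 -0.13675348  0.092     ]
(293, 215) [ 0.716 -0.005  0.01 ]
(184, 310) [0.535 0.384 0.01 ]
(319, 325) [0.331 0.17  0.01 ]
(247, 343) [0.371 0.318 0.01 ]
(150, 343) [0.483 0.479 0.01 ]
(235, 225) [0.763 0.143 0.01 ]
```

View pics/crop.png

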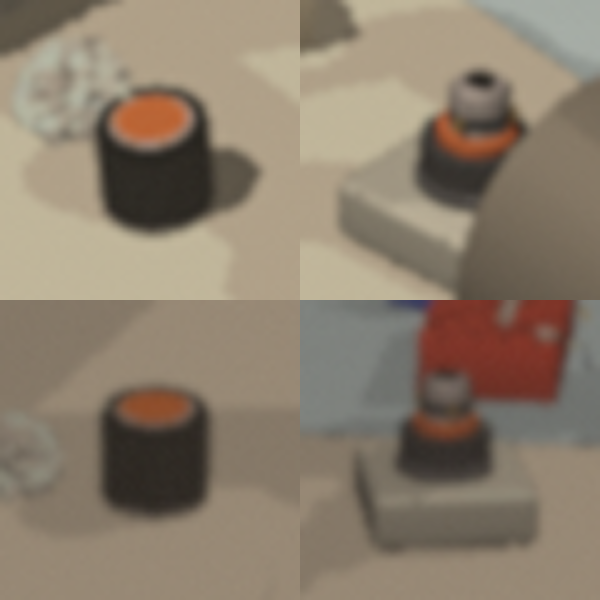

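Cell top is at about (0.532, 0.191) and the spigot at about (0.485, -0.137), and the two views agree within 5 mm. I'll move over the reader first to look down on it.

>>> apply_moves([
  [44.3,-28.5,0,0,100],
  [44.3,-28.5,0,0,100],
  [44.3,-28.5,0,0,100],
  [44.3,-28.5,0,0,100],
  [44.3,-28.5,0,0,100],
  [44.3,-28.5,0,0,100],
  [44.3,-28.5,0,0,100],
  [44.3,-28.5,0,0,100],
  [44.3,-28.5,0,0,100],
  [44.3,-28.5,0,0,100],
])

```text
clock: 1.4
tcp_pos: [0.4859, -0.1352, 0.2312]
tcp_rot: [0.994, 0.111, -0.0, 0.0]
force: [1.1, -0.5, -0.2]
width: 0.0853
finger_force: 0.0
```

```bash
python3 - <<'E'
from h import *
w=snap('wrist','w2.png'); s=state(); print(s['tcp_pos'],s['joints'],s['clock'],proj(w,[[.485,-.137,.092],[.485,-.137,.06]]))
E
```

```text
[ 0.48932119 -0.13105093  0.23108731] [-0.41521908  0.30744925  1.57534791  0.00359517  1.25746684  0.92993277] 1.45 [[325.83886924 228.93309301]
 [325.54175198 219.43893361]]
```

View pics/w2.png

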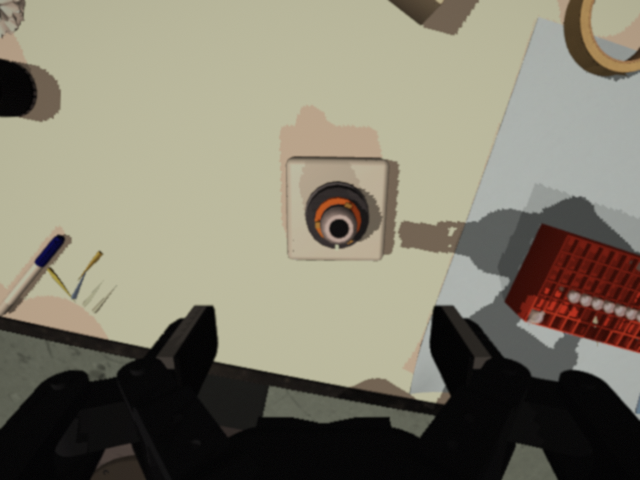

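The wrist view shows the reader with its spigot top at (339,229), index tick at about (337,247), and orange ring with brass specks. The arm was still settling, so I'll take another shot and zoom in.

```bash
python3 - <<'E'
from h import *
w=snap('wrist','w3.png'); s=state(); print(s['tcp_pos'],s['tcp_rot'],s['clock'])
cv2.imwrite('pics/c3.png',cv2.resize(w['image'][150:270,270:410,::-1],None,fx=5.5,fy=5,interpolation=cv2.INTER_CUBIC))
hsv=cv2.cvtColor(w['image'],cv2.COLOR_RGB2HSV)
print(w['intrinsics'])
E
```

```text
[ 0.48736883 -0.13317281  0.23086737] [ 9.93586613e-01  1.13071537e-01  4.13510521e-04 -5.46253909e-04] 1.5
[[367.46387698   0.         323.35642026]
 [  0.         367.46387698 241.35920877]
 [  0.           0.           1.        ]]
```

View pics/c3.png

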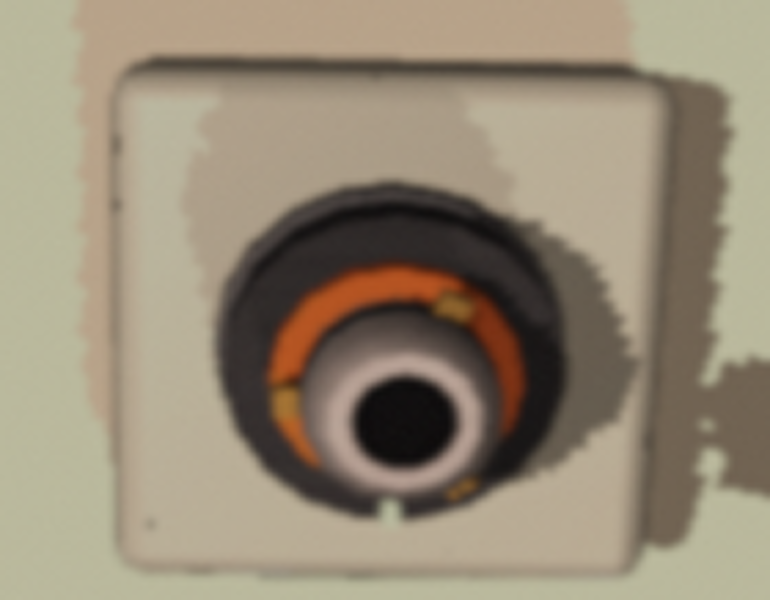

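The crop shows three brass pins at (455,307), (286,402) and (462,489), the index notch at (390,508) and the spigot top at (405,420).

```bash
python3 - <<'E'
from h import *
w=dict(np.load('pics/wrist.npz'))
P=lambda u,v,z:onz(w,(270+u/5.5-.4,150+v/5-.4,),z)
S=P(405,420,.092);I=P(390,508,.06)
pins=[P(455,307,.078),P(286,402,.078),P(462,489,.078)]
print('spigot',S,'pincentroid',np.mean(pins,0),'index',I)
C=(np.mean(pins,0)); C3=np.array(C)
for p in pins+[I,]:
    d=(p-S)[:2];e=(p-C)[:2];print(np.hypot(*d),np.degrees(np.arctan2(d[1],d[0])),np.hypot(*e),np.degrees(np.arctan2(e[1],e[0])))
# flange
print('flange outline', P(218,345,.06),P(565,345,.06))
g=[P(118,90,.034),P(665,90,.034),P(635,570,.034),P(125,570,.034)]
print(np.mean(g,0),[np.degrees(np.arctan2(*(b-a)[1::-1])) for a,b in ((g[3],g[0]),(g[2],g[1]))])
E
```

```text
spigot [ 0.48816002 -0.14679567  0.092     ] pincentroid [ 0.48771184 -0.14703063  0.078     ] index [ 0.46335125 -0.15205411  0.06      ]
0.017275012365073932 -14.481924653338623 0.017653459032972232 -13.379748734445238
0.01730326680909318 105.54669988882539 0.0174165357266938 103.91886915277652
0.018731744428350433 -135.8174990319564 0.01824715878085924 -135.3657727104832
0.025359925549721666 -168.03276559882164 0.024873145741502237 -168.34816944269792
flange outline [ 0.48644287 -0.11826888  0.06      ] [ 0.49879626 -0.17212801  0.06      ]
[ 0.48785071 -0.14653864  0.034     ] [np.float64(12.240991600086996), np.float64(12.553858406691333)]
```

```bash
python3 - <<'E'
from h import *
for k in range(3):
    w=snap('wrist'); s=state(); 
    im=w['image'][218:240,328:352].astype(int).sum(2); m=(im<110).astype(np.uint8)
    n,l,st,ce=cv2.connectedComponentsWithStats(m); i=1+np.argmax(st[1:,4]); uv=ce[i]+[328,218]
    print(s['tcp_pos'],s['joint_velocities'].round(3)[:3],uv,st[i],onz(w,uv,.092))
a=dict(np.load('pics/scene.npz'));d=dict(np.load('pics/side.npz'))
print(proj(a,[.488,-.147,.092]),proj(d,[.488,-.147,.092]))
E
```

```text
[ 0.48593861 -0.13477003  0.23075593] [-0.056 -0.02   0.027] [340.93939394 230.71861472] [  5   5  17  17 231] [ 0.48792379 -0.14674708  0.092     ]
[ 0.48508137 -0.13584886  0.23080163] [-0.041 -0.014  0.017] [339.29646018 228.37168142] [  3   2  17  17 226] [ 0.48789528 -0.14672316  0.092     ]
[ 0.48459599 -0.13663286  0.23091727] [-0.027 -0.011  0.007] [338.19130435 226.96086957] [  2   1  17  17 230] [ 0.48787524 -0.14671999  0.092     ]
[[390.6340171 210.550008 ]] [[346.97185879 206.87164275]]
```

>>> apply_moves([
  [19.5,-50.7,0,0,100],
  [19.5,-50.7,0,0,100],
  [19.5,-50.7,0,0,100],
  [19.5,-50.7,0,0,100],
  [19.5,-50.7,0,0,100],
  [19.5,-50.7,0,0,100],
  [0,0,0,0,100],
  [0,0,0,0,100],
])

```text
clock: 2.65
tcp_pos: [0.5321, 0.1844, 0.2311]
tcp_rot: [0.994, 0.11, -0.0, 0.0]
force: [-0.3, -0.5, 1.4]
width: 0.0856
finger_force: 0.0
```

```bash
python3 - <<'E'
from h import *
w=snap('wrist','w4.png'); s=state(); print(s['tcp_pos'],s['tcp_rot'],s['joints'],s['clock'],s['joint_velocities'].round(3))
u,v=proj(w,[.531,.187,.046])[0];print(u,v); u=int(u)-60;v=int(v)-60;print('crop origin',u,v)
cv2.imwrite('pics/c4.png',cv2.resize(w['image'][v:v+120,u:u+120,::-1],None,fx=5,fy=5,interpolation=cv2.INTER_CUBIC))
E
```

```text
[0.53213461 0.18407168 0.23123062] [ 9.93961799e-01  1.09725903e-01 -2.44921715e-04  3.29581431e-04] [ 1.97269038e-01  4.12485345e-01  1.41658769e+00 -6.34902052e-04
  1.31306513e+00  1.54833277e+00] 2.7 [-0.01  -0.004 -0.002  0.001  0.001  0.003]
320.6113063114628 214.88403837396433
crop origin 260 154
```

View pics/c4.png

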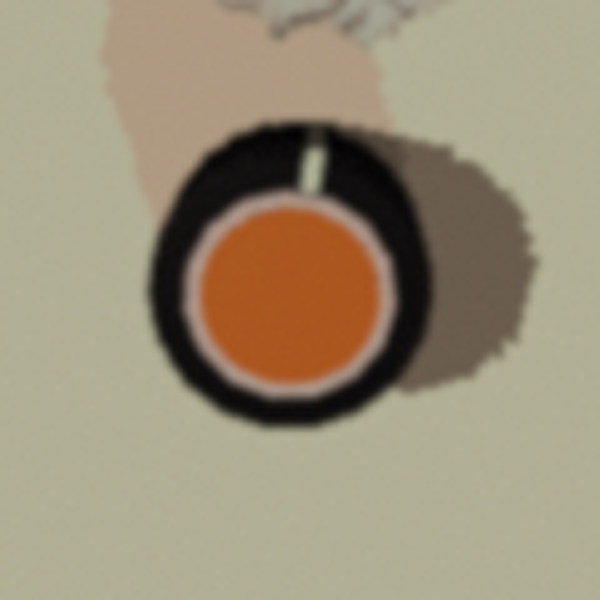

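View pics/w4.png

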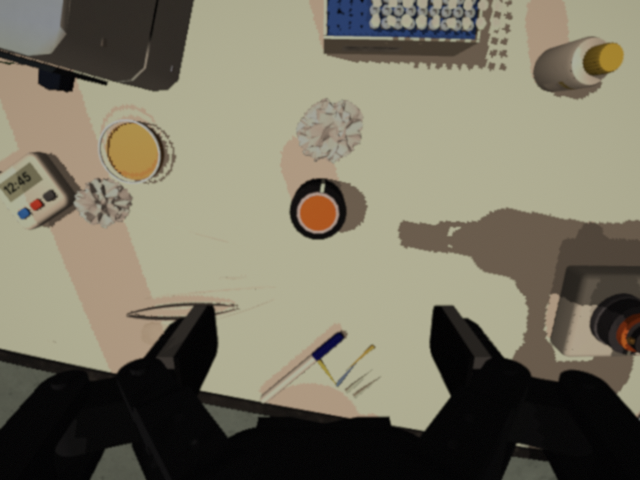

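The cell's amber window is centred near crop (290,295), and its white line runs from (312,192) to (318,143). The surroundings are clear along the world y direction, and a crumpled paper lies on the +x side.

```bash
python3 - <<'E'
from h import *
w=dict(np.load('pics/wrist.npz'));im=w['image'];u0,v0=260,154
c=im[v0:v0+120,u0:u0+120].astype(int)
m=((c[...,0]>120)&(c[...,2]<70)).astype(np.uint8)
n,l,st,ce=cv2.connectedComponentsWithStats(m);i=1+np.argmax(st[1:,4]);C=onz(w,ce[i]+[u0,v0],.046)
print(ce[i],st[i],C)
A=lambda a:np.degrees(np.arctan2(a[1],a[0]))
for p in ((308,190),(318,148)):
    q=onz(w,(u0+p[0]/5-.4,v0+p[1]/5-.4),.046)-C;print(np.hypot(*q[:2]),A(q))
sub=c[27:40,55:70];mm=(sub.sum(2)>330);ys,xs=np.nonzero(mm);mu=np.array([xs.mean()+55,ys.mean()+27]);q=onz(w,mu+[u0,v0],.046)-C;print(mu,mm.sum(),np.hypot(*q[:2]),A(q))
E
```

```text
[57.56945917 58.6426299 ] [ 41  42  35  34 943] [0.53243256 0.19015541 0.046     ]
0.019542986374665106 2.8484511525460063
0.02725987225846391 1.835442913132405
[61.25641026 35.25641026] 39 0.021630324868005174 3.66061226775617
```

>>> apply_moves([
  [1.6,-5.8,0,0,100],
  [0,0,40,0.1535,100],
  [0,0,50,0.1535,100],
  [0,0,40,0,100],
  [0,0,20,0,100],
  [0,0,0,0,100],
  [0,0,0,0,100],
  [0,0,0,0,100],
])

```text
clock: 3.7
tcp_pos: [0.5333, 0.1918, 0.0826]
tcp_rot: [0.999, -0.043, 0.001, -0.0]
force: [-1.1, -0.6, 0.4]
width: 0.0856
finger_force: 0.0
```

```bash
python3 - <<'E'
from h import *
w=snap('wrist','w5.png'); s=state(); print(s['tcp_pos'],s['tcp_rot'],s['joints'],s['clock'])
c=w['image'].astype(int)
m=((c[...,0]>120)&(c[...,1]<110)&(c[...,2]<70)).astype(np.uint8)
n,l,st,ce=cv2.connectedComponentsWithStats(m);i=1+np.argmax(st[1:,4]);C=onz(w,ce[i],.046);print(ce[i],st[i],C)
p=proj(w,C+[[0,0,0],[.025,0,0],[-.025,0,0]]);print(p)
R=Ro.from_quat(s['tcp_rot']).as_matrix();print('tool',R.T@(C-s['tcp_pos']))
E
```

```text
[0.53315448 0.19184208 0.08248881] [ 9.99087767e-01 -4.26894851e-02  1.08903694e-03 -2.34925510e-04] [ 2.10203757e-01  5.71303951e-01  1.59952477e+00 -1.09325124e-04
  9.68537577e-01  1.86646689e+00] 3.75
[328.90427099 297.12518409] [300 288  56  20 679] [0.52168847 0.19040395 0.046     ]
[[328.90427099 297.12518409]
 [324.99266555 252.93874655]
 [332.52008531 337.978722  ]]
tool [-0.01138019  0.00243146  0.036463  ]
```

>>> apply_moves([
  [-0.7,1.4,15,0,100],
  [0,0,25,0,100],
  [0,0,25,0,100],
  [0,0,9,0,100],
  [0,0,0,0,100],
  [0,0,0,0,30],
  [0,0,0,0,30],
  [0,0,0,0,30],
  [0,0,0,0,30],
  [0,0,0,0,30],
])

```text
clock: 5.0
tcp_pos: [0.5324, 0.1907, 0.0085]
tcp_rot: [0.999, -0.043, 0.001, -0.0]
force: [-0.7, 0.2, 6.1]
width: 0.0511
finger_force: 62.7
```

>>> apply_moves([
  [0,0,-20,0,30],
  [0,0,-50,0,30],
  [0,0,-50,0,30],
  [-2,42.5,-40,0,30],
  [-2,42.5,0,0,30],
  [-2,42.5,0,0,30],
  [-2,42.5,0,0,30],
  [-2,42.5,0,0,30],
  [-2,42.5,0,0,30],
  [-2,42.5,0,0,30],
])

```text
clock: 6.25
tcp_pos: [0.4919, -0.106, 0.1675]
tcp_rot: [0.999, -0.043, 0.0, 0.0]
force: [0.4, 0.0, -0.9]
width: 0.0506
finger_force: 62.9
```

>>> apply_moves([
  [-1.5,42.4,0,0,30],
  [0,0,0,-0.1836,30],
  [0,0,0,-0.1836,30],
  [0,0,0,-0.1836,30],
  [0,0,0,-0.1836,30],
  [0,0,0,-0.1836,30],
  [0,0,0,-0.1836,30],
  [0,0,0,-0.1836,30],
  [0,0,0,-0.1836,30],
  [0,0,0,-0.1836,30],
])

```text
clock: 7.5
tcp_pos: [0.4871, -0.1468, 0.1674]
tcp_rot: [0.706, 0.708, -0.0, 0.0]
force: [0.3, 0.6, -1.3]
width: 0.0508
finger_force: 62.9
```

>>> apply_moves([
  [0,0,0,-0.1836,30],
  [0,0,0,-0.1836,30],
  [0,0,0,-0.1836,30],
  [0,0,0,-0.1836,30],
  [0,0,0,-0.1836,30],
  [0,0,0,-0.1836,30],
  [0,0,0,-0.1836,30],
  [0,0,0,-0.1836,30],
  [0,0,0,-0.1836,30],
  [0,0,0,0,30],
])

```text
clock: 8.75
tcp_pos: [0.4871, -0.1468, 0.1674]
tcp_rot: [-0.038, 0.999, -0.0, -0.0]
force: [0.3, 0.1, -0.8]
width: 0.0508
finger_force: 62.9
```

```bash
python3 - <<'E'
from h import *
w=snap('wrist','w6.png'); s=state(); print(s['tcp_pos'],s['tcp_rot'],s['joints'],s['clock'],s['width'],s['force'])
z=s['tcp_pos'][2]
print('spigot',proj(w,[[.4879,-.1467,.092]]),'celltop',proj(w,s['tcp_pos']+np.array([0,0,.038])))
cv2.imwrite('pics/c6.png',cv2.resize(w['image'][160:480,100:540,::-1],None,fx=1.8,fy=1.8,interpolation=cv2.INTER_CUBIC))
E
```

```text
[ 0.48715832 -0.14682541  0.16734928] [-3.70657647e-02  9.99312827e-01 -5.07750150e-05 -1.01064128e-05] [-4.43397310e-01  3.75070087e-01  1.66474077e+00 -1.11428740e-04
  1.10175279e+00 -2.08829178e+00] 8.8 0.051049781689129534 [ 0.61757626  0.46971059 -1.4191837 ]
spigot [[322.43799389 255.05905323]] celltop [[320.87841596 364.62715596]]
```

View pics/c6.png

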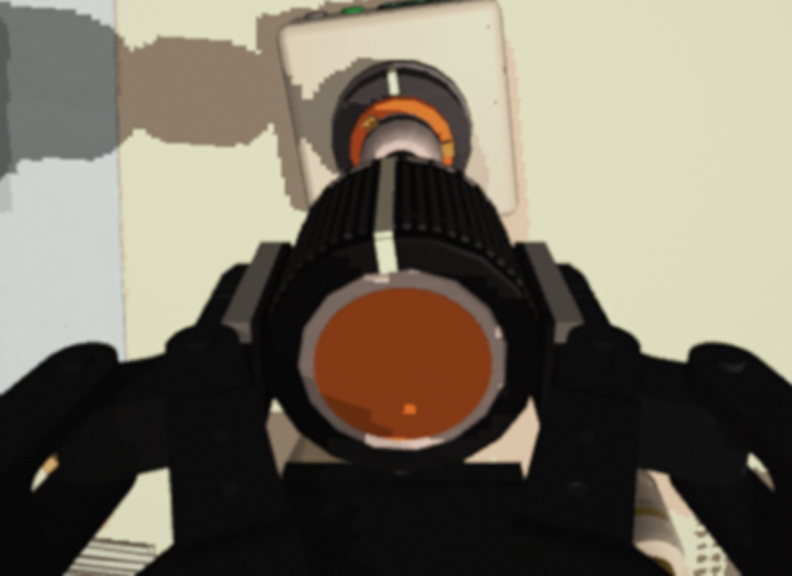

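The held cell's window is centred at crop (403,362), with its line at (384,235) to (387,270). Index line is at (393,82), and the spigot, ring and pins are visible below.

```bash
python3 - <<'E'
from h import *
w=dict(np.load('pics/wrist.npz'));s=state()
f=lambda u,v:(100+u/1.8-.3,160+v/1.8-.3)
zt=s['tcp_pos'][2]-.0085+.046
c=w['image'].astype(int)[300:420,250:400]
m=((c[...,0]>85)&(c[...,1]<100)&(c[...,2]<60)).astype(np.uint8)
k=max(cv2.findContours(m,0,2)[0],key=cv2.contourArea);e=cv2.fitEllipse(cv2.convexHull(k));uv=np.array(e[0])+[250,300];print(e,uv)
C=onz(w,uv,zt);print('cell',C,onz(w,f(403,362),zt),'tcp',s['tcp_pos'])
A=lambda a:np.degrees(np.arctan2(a[1],a[0]))
for p in((387,268),(384,236)):
    q=onz(w,f(*p),zt)-C;print(np.hypot(*q[:2]),A(q))
for nm,p,z in(('idx in',(394,95),.06),('idx out',(392,70),.06),('ringL',(350,150),.067),('ringR',(456,150),.067),('flL',(333,130),.06),('flR',(471,130),.06)):
    q=onz(w,f(*p),z);d=q-[.4879,-.1467,0];print(nm,q,np.hypot(*d[:2]),A(d))
E
```

```text
((73.16058349609375, 61.63721466064453), (84.28532409667969, 99.47233581542969), 88.52265167236328) [323.1605835  361.63721466]
cell [ 0.48628584 -0.14613206  0.20484928] [ 0.48595259 -0.14601465  0.20484928] tcp [ 0.48715832 -0.14682541  0.16734928]
0.019848787119321497 -167.8485954765486
0.02600650015174723 -168.63717490938924
idx in [ 0.46802437 -0.15102489  0.06      ] 0.020340727281411217 -167.7239235147639
idx out [ 0.45836637 -0.15249861  0.06      ] 0.030097495486590818 -168.89189247658518
ringL [ 0.4893014 -0.166323   0.067    ] 0.019672977536189105 -85.91507795233079
ringR [ 0.48615005 -0.12571235  0.067     ] 0.0210604756590581 94.76630850940361
flL [ 0.48383447 -0.17383701  0.06      ] 0.027439861153721816 -98.52039393258576
flR [ 0.47965406 -0.11992729  0.06      ] 0.02801380744030958 107.11872037786326
```

Line and index are both at -168.2°, so they are aligned. The cell needs to move +1.6 mm in world x, then go down gently.

>>> apply_moves([
  [-1.6,-0.1,20,0,30],
  [0,0,25,0,30],
  [0,0,15,0,30],
  [0,0,3,0,30],
  [0,0,2,0,30],
  [0,0,2,0,30],
  [0,0,2,0,30],
  [0,0,0,0,30],
])

```text
clock: 9.8
tcp_pos: [0.4889, -0.1469, 0.0984]
tcp_rot: [-0.039, 0.999, -0.0, 0.0]
force: [0.2, -0.0, -1.0]
width: 0.0513
finger_force: 62.9
```

>>> apply_moves([
  [0,0,2,0,30],
  [0,0,2,0,30],
  [0,0,2,0,30],
  [0,0,2,0,30],
  [0,0,0,0,30],
])

```text
clock: 10.42
tcp_pos: [0.4888, -0.1468, 0.0901]
tcp_rot: [-0.039, 0.999, 0.0, -0.0]
force: [0.6, 0.3, -0.3]
width: 0.0505
finger_force: 62.9
```

>>> apply_moves([
  [0,0,1.5,0,30],
  [0,0,1,0,30],
  [0,0,1,0,30],
  [0,0,0.5,0,30],
  [0,0,0,0,30],
])

```text
clock: 11.05
tcp_pos: [0.4889, -0.1469, 0.0865]
tcp_rot: [-0.039, 0.999, -0.0, 0.0]
force: [-0.3, -0.3, 1.8]
width: 0.0509
finger_force: 63.1
```

Contact with the pins starts right at the expected height. I'll press a little further for a light preload, then turn counter-clockwise.

>>> apply_moves([
  [0,0,0.4,0,30],
  [0,0,0,0,30],
])

```text
clock: 11.3
tcp_pos: [0.489, -0.1469, 0.0864]
tcp_rot: [-0.039, 0.999, -0.0, 0.0]
force: [-2.2, 1.1, 4.9]
width: 0.0509
finger_force: 63.5
```

>>> apply_moves([
  [0,0,0,-0.08,30],
  [0,0,0,-0.08,30],
  [0,0,0,-0.08,30],
  [0,0,0,-0.08,30],
  [0,0,0,-0.08,30],
  [0,0,0,-0.08,30],
  [0,0,0,-0.08,30],
  [0,0,0,0,30],
])

```text
clock: 12.3
tcp_pos: [0.4889, -0.1469, 0.0858]
tcp_rot: [-0.313, 0.95, -0.0, -0.0]
force: [-0.3, 0.1, -1.0]
width: 0.0511
finger_force: 63.0
```

```bash
python3 - <<'E'
from h import *
w=snap('wrist','w7.png');s=state()
print(s['tcp_pos'],s['ft_torque'],s['force'])
c=w['image'].astype(int); zt=s['tcp_pos'][2]+.0375
T=np.array(s['tcp_pos'])+[0,0,.0375]
x,y=proj(w,T)[0].astype(int);y0=max(y-110,0)
c=c[y0:y0+105,x-60:x+60];m=(c.sum(2)>420).astype(np.uint8)
n,l,st,ce=cv2.connectedComponentsWithStats(m)
print('theta',np.degrees(np.arctan2(*Ro.from_quat(s['tcp_rot']).as_matrix()[1::-1,0])))
cv2.imwrite('pics/c7.png',cv2.resize(w['image'][200:460,140:500,::-1],None,fx=2,fy=2))
E
```

```text
[ 0.48885979 -0.14684005  0.08575152] [-0.00557122  0.0038053   0.05210998] [-0.63070883  0.12524085 -1.74578837]
theta -143.5386143485499
```

View pics/c7.png

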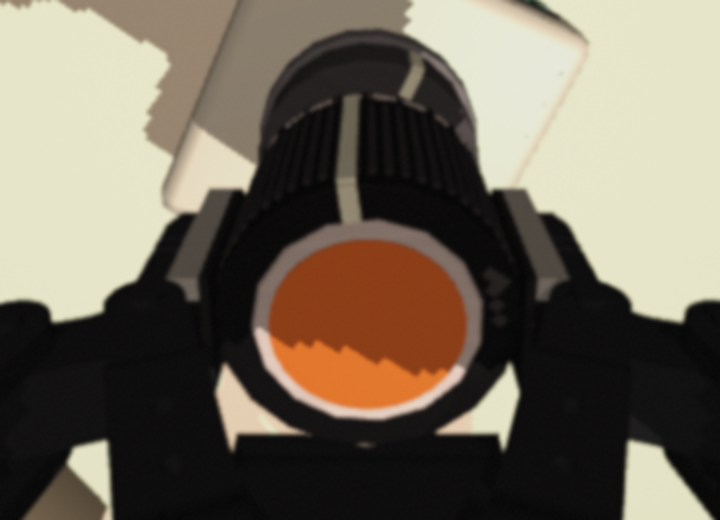

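The line turned with the gripper by 32° and the vertical force vanished, so the keyways look to be over the pins. I'll lower gently to test that.

>>> apply_moves([
  [0,0,1.5,0,30],
  [0,0,1.5,0,30],
  [0,0,0,0,30],
])

```text
clock: 12.72
tcp_pos: [0.4888, -0.1468, 0.0827]
tcp_rot: [-0.313, 0.95, 0.0, -0.0]
force: [0.2, -0.3, -0.5]
width: 0.051
finger_force: 63.0
```

It's dropping freely, so I'll continue to the seal ring, where TCP z should be about 0.0755.

>>> apply_moves([
  [0,0,2,0,30],
  [0,0,2,0,30],
  [0,0,2,0,30],
  [0,0,1,0,30],
  [0,0,1,0,30],
  [0,0,0,0,30],
  [0,0,0,0,30],
])

```text
clock: 13.6
tcp_pos: [0.4889, -0.1468, 0.0751]
tcp_rot: [-0.314, 0.95, -0.0, 0.0]
force: [-0.8, 0.8, 3.3]
width: 0.0508
finger_force: 63.1
```

>>> apply_moves([
  [0,0,1.5,0,30],
  [0,0,1.5,0,30],
  [0,0,1.5,0,30],
  [0,0,1.5,0,30],
  [0,0,0,0,30],
  [0,0,0,0,30],
])

```text
clock: 14.35
tcp_pos: [0.4889, -0.1468, 0.0692]
tcp_rot: [-0.314, 0.95, -0.0, 0.0]
force: [-2.7, 2.2, 8.4]
width: 0.0507
finger_force: 63.6
```

>>> apply_moves([
  [0,0,0.6,0,30],
  [0,0,0.5,0,30],
  [0,0,0,0,30],
  [0,0,0,0,30],
])

```text
clock: 14.85
tcp_pos: [0.489, -0.1468, 0.0685]
tcp_rot: [-0.314, 0.95, -0.0, 0.0]
force: [-2.3, 2.3, 9.7]
width: 0.0509
finger_force: 64.2
```

>>> apply_moves([
  [0,0,0.5,0,30],
  [0,0,0,0,30],
  [0,0,0,0,30],
])

```text
clock: 15.22
tcp_pos: [0.4889, -0.1468, 0.0684]
tcp_rot: [-0.314, 0.95, -0.0, 0.0]
force: [-4.3, 3.3, 15.4]
width: 0.0507
finger_force: 64.6
```

The force jumped about 6 N for 0.1 mm of travel, which is the hard stop on the flange. One last look before handing in.

```bash
python3 - <<'E'
from h import *
w=snap('wrist');d=snap('side');a=snap('scene');s=state();print(s['force'],s['tcp_pos'],s['width'])
x=cv2.resize(w['image'][180:420,160:480,::-1],(480,360));y=cv2.resize(d['image'][175:255,305:385,::-1],(300,300),interpolation=2);
o=np.zeros((600,780,3),np.uint8);o[:360,:480]=x;o[:300,480:]=y;o[300:600,480:]=cv2.resize(a['image'][180:260,350:430,::-1],(300,300),interpolation=2);cv2.imwrite('pics/f.png',o)
E
```

```text
[-4.93984873  1.66242814 14.99126101] [ 0.488927   -0.14684352  0.0684364 ] 0.05110918675104752
```

View pics/f.png

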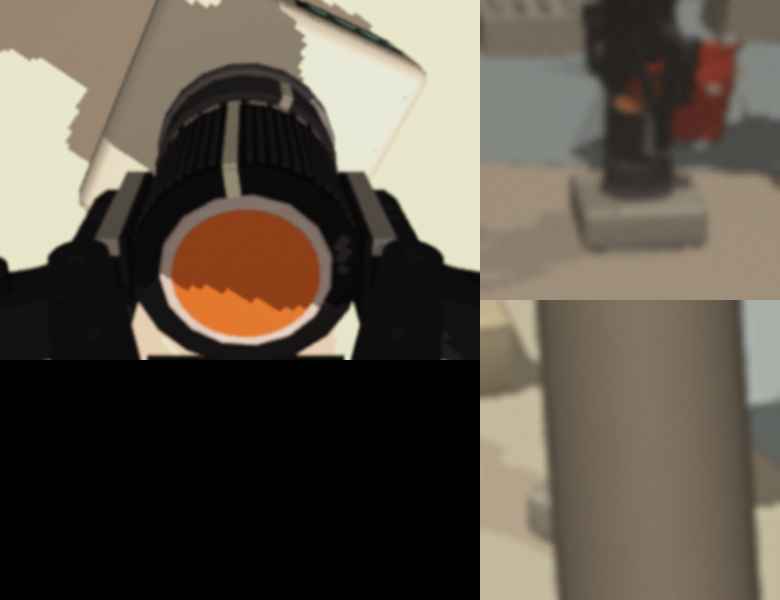

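The cell sits directly on the column: the side view shows no orange between them and the force holds steady at 15 N. I'm handing in.

```bash
python3 -c "
from rig import *
print(finish_job())"
```

```text
the job is handed in; nothing more can be done
None
```

The filter cell is on the spigot with its keyways over the pins, pushed home on the flange and still gripped and held with about 15 N. It took about 15 s of the 45 s, and I handed the job in; no verdict came back.

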